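# Zero the dose trim under its sliding splash cover

## Robot

A 7-joint arm with a two-finger parallel gripper is mounted at the origin on the work surface. World frame = base frame: x ahead of the robot, y to its left, z up, the work surface at z = 0. Lengths are in m, angles in rad, forces in N, time in s.
With the tool pointing down it reaches from about 0.4 to 0.9 m from the base axis. Payload 5.5 kg.
Tool frame: the origin (TCP) lies between the finger pads; the fingertips stand 17 mm ahead of it and the grasp point (between the pads) lies 2 mm behind it; z points along the fingers, y is the line along which they close (so a half turn about z gives the same grasp; the last joint's range is limited). The gripper opens to 85 mm and grips with 20 to 120 N. Pads are 22 mm wide; open, the fingers measure 114 mm over their backs; the gripper's body (76 mm by 85 mm) begins 54 mm behind the grasp point. The pads swing forward as they close: fully open they stand 13 mm farther back than shut.
Start: joints at [-1.074, 0.501, -0.427, 1.55, 0.221, 1.138, -0.21], TCP at [0.151, 0.632, 0.248] pointing down, gripper open.
Joint ranges: [-2.88, 2.88], [-0.31, 2.03], [-1.54, 1.56], [0.2, 2.42], [-1.41, 4.55], [0.19, 2.02], [-2.57, 2.57]. Speed limits (rad/s): [2.57, 2.57, 3.14, 3.14, 3.14, 3.14, 3.14].

## Interface

Orientations are given as a unit quaternion [x, y, z, w].
In Python, from cell import manip gives the robot as it stands.
- The arm moves only by the tool send_rows, never from a script. Its argument "deltas" is a list of rows, each an object of numbers: "tx", "ty", "tz": the shift along the tool's x, y, z in units of 0.2 m (1.0 is 0.2 m); "twist": the turn about the tool's z in units of 2 rad (1.0 is 2 rad); "claw": the opening, from -1 (shut) to 1 (fully open). A call has exactly 10 rows; each row is the pose to reach, as a shift and turn from the pose commanded when the call began, along the tool's axes at that moment; what a row does not reach only later rows make up. A row lasts 1/8 s, in which the tool goes at most 62.5 mm and 10.7 degrees, less where a joint would pass 70% of its speed; a pose out of reach is approached as far as the arm can. A call with a number of a shift or a turn outside -1 to 1 is refused whole. A call with a gripper value outside its range is refused whole. The fingers move at their own pace and stop on an object; the grip force is fixed at half the most. Time passes only in rows, so rows that repeat a pose let the fingers close, or fill a call up. It gives the time, the measured TCP pose, the force, the opening and the grip force at its end, in the units of the state.
- manip.get_state(): the state, without advancing time (a new reading comes with each control period).
- manip.get_image(name): name is "scene" or "top"; returns the picture (480x640x3 uint8, red, green, blue); there is no depth.
- manip.camera_params(name): a dict with "K" (3x3 intrinsics, pixels), "pose" (4x4, takes a point from camera to world coordinates). Camera axes: x right, y down, z forward; pixel columns grow to the right and rows downward; lengths in m; the calibration is good to about 2 mm. A picture is of the moment at which its call begins. camera_params takes no time and is no camera call.
- manip.hand_in(): hands the job in; it is judged then, once.
Trained networks look in the newest picture that a camera, given by its name, has taken for a name from the list of things; names that differ only in an ending like _2 or _b are one class to them, and where a whole thing is asked for, a point or a joint stands for the part that bears it (a point fixed in the world has none). Each returns a list of dicts, best first, with "score" (0 to 1); they miss things now and then, are a little off and sometimes report something else, mostly with a low value. They report only what shows in the picture. A call takes as long as a camera call.
- manip.spot_in(camera, query): "pixel" ([column, row] in pixels, amid what is visible of it).
- manip.silhouettes(camera, query): "mask" (480x640 bool, what is visible of it) and "pixel" ([column, row] in pixels, amid what is visible of it).
- manip.tip_of(camera, query): "pixel" ([column, row] in pixels: a listed point, or the origin of a listed thing).
The state is a dict: "clock": time; "joint_positions": joint angles; "joint_vel": joint speeds; "joint_efforts": joint torques, N m; "tcp_pos": TCP position; "ee_rot": TCP orientation; "ft_force": force on the tool from outside, world axes, zero at the start; "ft_torque": the same for the moment, N m; "finger_gap": finger opening in m; "finger_force": force on a finger pad.
Only numpy, scipy, OpenCV 4.12 (cv2) and the standard library are available. Lean on these libraries where they do the work, as an engineer would, in place of code of your own. Each camera call takes 0.05 s, during which the arm holds its last target. There are 200 camera calls.

## Task

The filler's dose trim must be set back to zero: press down the yellow catch of the trim box, slide the blue splash cover fully open, and turn the knob underneath until its red pointer is on the green zero mark. Then slide the cover fully home again so that its catch snaps back up and locks it. Leave the jars, parts and tools around the box where they are.

Things in the scene. Friction and masses are not known exactly. Their poses are not given: they have to be found in the camera images.
- console: Fixed stainless trim box, 170 (x) by 310 (y) by 60 tall, origin under its centre; place and yaw vary. Rails along both long sides on top, 75 high, 132 free between. In the -y half an open compartment 130 x 130 inside, centred on the box's (0, -70), with a dial plate on its floor (top 16 above table, green zero mark at its +x side). The +y half is a closed deck the cover slides on to.
- cover (a joint): Slide of the blue cover in m along the box's +y: 0 = shut against its stop, over the compartment; 0.135 = fully open against the other stop. Plate 142 x 142 x 4, its top 64 above the table. Rubs with about 2.5 N, stays where left. Shut, it is locked by the catch. Push it by its rib.
- rib_top (a point): Centre of the top of the blue rib fixed upright on the cover: 8 thick along the slide (y), 90 long across it (x), standing 20 above the cover (top 84 above the table). Push either face to slide the cover. Cover shut: at the box's (0, -32). The cover's plate reaches 29 beyond the rib's +y face.
- catch (a joint): Travel in m of the yellow spring pad: 0 = up (3.6 N), 0.005 = fully down (9.6 N). Shut, it locks the cover (1 mm play) until pressed 3 mm or more; keep it pressed for the first 12 mm of sliding. On shutting, leave the pad free: it dips by itself on a ramp, 8 to 16 mm before the stop, where the push rises to about 8 N, and snaps up 1 mm before the stop, where the push rises steeply.
- pad_top (a point): Centre of the top of the yellow ribbed pad on the cover, 48 (x) by 38 (y), on the rib's -y side, 71 above the table when up (7 above the cover). Cover shut: at the box's (0, -57). The rib's near face is 21 in +y from here. Moves with cover and catch.
- trim_knob (a joint): Knob angle in rad, anticlockwise from above; 0 = red pointer on the green zero mark, pointing along the box's +x. Starts 1.6 to 2.7 anticlockwise of zero, so it must be turned clockwise, usually in two grasps. About 0.04 N m of friction; stays where left.
- knob_top (a point): Centre of the knob's top, on its axis, at the box's (0, -70), 46 above the table. Black bar grip 12 thick, 38 long, 27 tall (19 to 46 above the table) on a disc 48 across. The bar, and this point's x axis, lie along the red pointer.
- jar_a: amber jar with black screw cap, 62 diameter, 78 tall, origin under its centre; bystander, leave standing
- jar_b: amber jar with black screw cap, 62 diameter, 78 tall, origin under its centre; bystander, leave standing
- jar_c: amber jar with black screw cap, 62 diameter, 78 tall, origin under its centre; bystander, leave standing
- nozzle: spare steel filling nozzle standing upright, 44 across the foot, 95 tall, origin under its centre; bystander
- clamp_ring: steel pipe clamp ring, 68 across, 14 tall, lying flat, origin under its centre; bystander
- wrench: steel wrench 160 long lying flat, origin under its middle, x along it; bystander
- cap_stack: short stack of black jar caps, 62 across, 34 tall, origin under its centre; bystander

How it is judged:
By the outcome, as a careful person would: the job done as asked, in the order asked, and still so for the second after the job is handed in, with the robot touching nothing.
It also fails if it takes over 64 s, if anything falls off the work surface, if the arm or the gripper's body presses on something with over 40 N, if the wrist force passes 120 N, or if a joint passes its speed limit or range.

## Working session

There is one attempt and no reset: what is moved stays moved. The work goes in short steps, Python scripts to look and compute and a tool call to move; the robot and the scene stay as the last step left them, time stands still between calls to the robot, and variables do not carry over. Pictures are saved under pics/ and viewed, at most 10 in all, crops included, and the job is handed in when it is done.

Besides the shell and the picture viewer there is one more tool, called after "Call:" by a JSON object that holds its "method" and its "body", one argument or row to a line. send_rows: Moves the arm, as the interface text tells. Shifts and turns lie within -1 to 1; 1 stands for 0.2 m of shift or 2 rad of turn. Its arguments: {"type":"object","properties":{"deltas":{"type":"array","items":{"type":"object","properties":{"tx":{"type":"number"},"ty":{"type":"number"},"tz":{"type":"number"},"twist":{"type":"number"},"claw":{"type":"number"}}}}},"required":["deltas"]}

```bash
mkdir -p pics; cat > h.py <<'E'
import numpy as np, cv2
from cell import manip
from scipy.spatial.transform import Rotation as R
def shot(cam,name,crop=None,scale=1):
    im=manip.get_image(cam)[:,:,::-1]
    if crop: im=im[crop[1]:crop[3],crop[0]:crop[2]]
    cv2.imwrite('pics/'+name,cv2.resize(im,None,fx=scale,fy=scale,interpolation=cv2.INTER_CUBIC))
def ray(cam,px):
    p=manip.camera_params(cam);T=np.array(p['pose']);d=np.linalg.inv(np.array(p['K']))@[px[0],px[1],1]
    return T[:3,3],T[:3,:3]@d
def atz(cam,px,z):
    o,d=ray(cam,px);return o+d*(z-o[2])/d[2]
def tri(p1,p2,c1='scene',c2='top'):
    (o1,d1),(o2,d2)=ray(c1,p1),ray(c2,p2)
    s=np.linalg.lstsq(np.c_[d1,-d2],o2-o1,rcond=None)[0]
    a,b=o1+s[0]*d1,o2+s[1]*d2
    return (a+b)/2,np.linalg.norm(a-b)
def proj(cam,P):
    p=manip.camera_params(cam);T=np.linalg.inv(np.array(p['pose']));q=np.array(p['K'])@(T[:3,:3]@P+T[:3,3]);return q[:2]/q[2]
E
python3 - <<'E'
from h import *
np.set_printoptions(precision=4,suppress=True)
for c in('scene','top'):
    shot(c,c+'0.png'); p=manip.camera_params(c);print(c,np.array(p['pose']).tolist(),np.array(p['K'])[0])
px={}
for q in('rib_top','pad_top','console','knob_top'):
    for c in('scene','top'):
        r=manip.tip_of(c,q);px[c,q]=r[0]['pixel'] if r else None
        print(q,c,[(np.round(x['pixel'],1),round(x['score'],2)) for x in r[:2]])
    if px['scene',q] is not None and px['top',q] is not None: print(tri(px['scene',q],px['top',q]))
for q in('cover','catch'):
    r=manip.silhouettes('top',q)
    if r:
        m=r[0]['mask'].astype(np.uint8);c=max(cv2.findContours(m,0,2)[0],key=cv2.contourArea);b=cv2.minAreaRect(c);print(q,b,[atz('top',x,.064)[:2] for x in cv2.boxPoints(b)])
for q in('jar_a','nozzle','clamp_ring','wrench','cap_stack'):
    print(q,[(np.round(atz('top',x['pixel'],0)[:2],3),round(x['score'],2)) for x in manip.tip_of('top',q)])
s=manip.get_state();print(s)
E
```

```text
scene [[0.015568406873851205, 0.8233119261452496, -0.5673756224710479, 1.1288578146796489], [0.9998743641663065, -0.01112794434864641, 0.011288256623467921, 0.017015439821319252], [0.0029800319518527717, -0.5674800799337121, -0.823381733030308, 0.8296281888784234], [0.0, 0.0, 0.0, 1.0]] [447.5282   0.     317.6151]
top [[-0.09774755842012708, -0.975236218652712, 0.19839287449619586, 0.37765115375263364], [-0.9951951980128609, 0.09465219619480889, -0.02504954306253258, 0.05621775314581963], [0.005650900374816503, -0.19988816769248471, -0.979802422808545, 1.117967636475636], [0.0, 0.0, 0.0, 1.0]] [607.0739   0.     328.7852]
rib_top scene [(array([281.8, 209.4]), 0.69)]
rib_top top [(array([225.6, 311.6]), 0.68), (array([379.9, 256.7]), 0.55)]
(array([0.5049, 0.0817, 0.1068]), np.float64(0.2688497057142753))
pad_top scene [(array([265.8, 213.3]), 0.63)]
pad_top top [(array([388.9, 264.4]), 0.59)]
(array([ 0.5301, -0.0772,  0.0642]), np.float64(0.012711289502446644))
console scene [(array([297.4, 233.4]), 0.8)]
console top [(array([359.3, 269.3]), 0.7)]
(array([ 0.5359, -0.0201, -0.003 
[... 648 characters left out ...]
ray([0.669, 0.065]), 0.72)]
clamp_ring [(array([0.599, 0.225]), 0.79)]
wrench [(array([0.481, 0.228]), 0.61)]
cap_stack [(array([ 0.58 , -0.254]), 0.68)]
{'clock': 0.85, 'joint_positions': array([-1.0738,  0.5009, -0.427 ,  1.5504,  0.2208,  1.1383, -0.2103]), 'joint_vel': array([-0.001 ,  0.0007, -0.0001,  0.0006,  0.0005, -0.0011, -0.0013]), 'joint_efforts': array([ -0.0002, -56.934 ,  -5.8104, -28.1335,   0.0128,   0.0018,
         0.    ]), 'tcp_pos': array([0.1506, 0.6323, 0.2483]), 'ee_rot': array([ 0.1166,  0.9932,  0.    , -0.    ]), 'ft_force': array([-0.2447, -0.527 ,  1.2124]), 'ft_torque': array([-0.0276, -0.0194, -0.0074]), 'finger_force': 0.0, 'finger_gap': 0.08531783878960346}
```

View pics/top0.png

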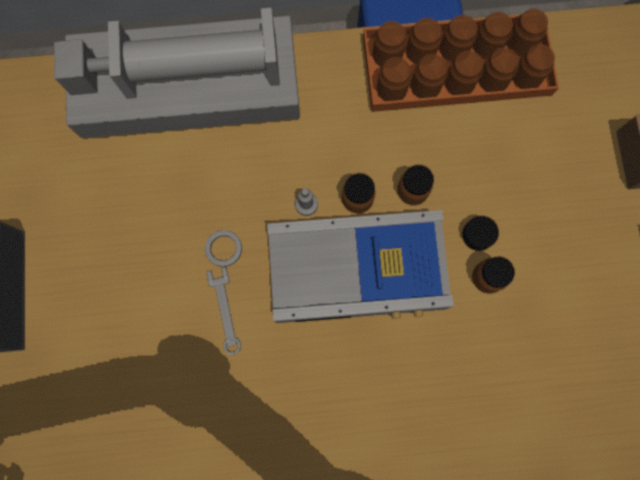

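View pics/scene0.png

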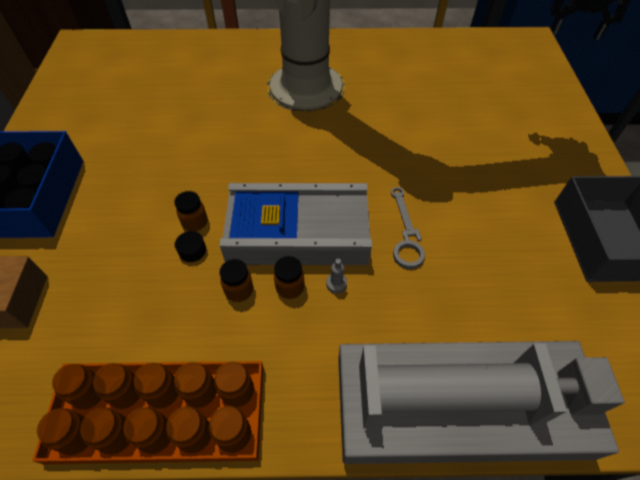

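The top view shows the box at about (270–450, 213–320), with the cover shut at the right (−y) end, the pad at (391,262) and the rib at (377,262). The scene view agrees with this. Next I refine the box pose.

```bash
cat > fit.py <<'E'
from h import *
from scipy.optimize import minimize
def box(c,s):
    x,y,a=c;Rz=R.from_euler('z',a).as_matrix();return np.array(s)@Rz.T+[x,y,0]
C=[(sx*.085,sy*.155,z) for sx in(-1,1) for sy in(-1,1) for z in(0,.075)]
def hull(c,cam):
    h=cv2.convexHull(np.array([proj(cam,P) for P in box(c,C)],np.float32));m=np.zeros((480*4,640*4),np.uint8)
    cv2.fillConvexPoly(m,np.round((h*4+1.5)*16).astype(int),1,shift=4);return cv2.resize(m.astype(np.float32),(640,480),interpolation=cv2.INTER_AREA)
if __name__=='__main__':
    np.set_printoptions(precision=4,suppress=True)
    M={}
    for cam in('top','scene'):
        m=np.zeros((480,640),bool)
        manip.get_image(cam)
        for q in('console','cover','catch'):
            r=manip.silhouettes(cam,q)
            if r:m|=r[0]['mask']
        M[cam]=cv2.morphologyEx(m.astype(np.uint8),cv2.MORPH_CLOSE,np.ones((7,7))).astype(np.float32)
    for cams in(('top',),('scene',),('top','scene')):
        f=lambda p:sum(np.abs(hull((p[0],p[1],p[2]),c)-M[c]).sum() for c in cams)
        r=minimize(f,[.533,-.013,-.03],method='Nelder-Mead',options=dict(initial_simplex=[[.533,-.013,-.03],[.538,-.013,-.03],[.533,-.008,-.03],[.533,-.013,.02]],xatol=1e-4,fatol=.1))
        print(cams,r.x,r.fun,'pad',box(r.x,[[0,-.057,.071]]))
    for cam in('top','scene'):
        im=cv2.cvtColor(manip.get_image(cam),cv2.COLOR_RGB2HSV);m=cv2.inRange(im,(22,150,90),(35,255,255))
        x,y=proj(cam,np.array([.533,-.073,.071])).astype(int);w=np.zeros_like(m);w[y-18:y+18,x-18:x+18]=1;m*=w
        b=cv2.minAreaRect(cv2.findNonZero(m));print(cam,b,atz(cam,b[0],.071))
E
python3 fit.py
```

```text
('top',) [ 0.5347 -0.0172 -0.0156] 416.5 pad [[ 0.5338 -0.0742  0.071 ]]
('scene',) [ 0.5365 -0.0168 -0.0142] 662.6875 pad [[ 0.5357 -0.0738  0.071 ]]Traceback (most recent call last):
  File "fit.py", line 21, in <module>
    r=minimize(f,[.533,-.013,-.03],method='Nelder-Mead',options=dict(initial_simplex=[[.533,-.013,-.03],[.538,-.013,-.03],[.533,-.008,-.03],[.533,-.013,.02]],xatol=1e-4,fatol=.1))
    res = _minimize_neldermead(fun, x0, args, callback, bounds=bounds,
                               **options)
    fsim[j] = func(sim[j])
              ~~~~^^^^^^^^
    fx = function(np.copy(x), *(wrapper_args + args))
  File "fit.py", line 20, in <lambda>
    f=lambda p:sum(np.abs(hull((p[0],p[1],p[2]),c)-M[c]).sum() for c in cams)
               ~~~^^^^^^^^^^^^^^^^^^^^^^^^^^^^^^^^^^^^^^^^^^^^^^^^^^^^^^^^^^^
  File "fit.py", line 20, in <genexpr>
    f=lambda p:sum(np.abs(hull((p[0],p[1],p[2]),c)-M[c]).sum() for c in cams)
                          ~~~~^^^^^^^^^^^^^^^^^^^^
  File "fit.py", line 7, in hull
    h=cv2.convexHull(np.array([proj(cam,P) for P in box(c,C)],np.float32));m=np.zeros((480*4,640*4),np.uint8)
                               ~~~~^^^^^^^
  File "h.py", line 19, in proj
    p=manip.camera_params(cam);T=np.linalg.inv(np.array(p['pose']));q=np.array(p['K'])@(T[:3,:3]@P+T[:3,3]);return q[:2]/q[2]
ValueError: time passes only in moves, steps and waits
```

Call:
{"method": "send_rows", "body": {
  "deltas": [
    {"tx": -0.2, "ty": -0.13, "tz": 0, "twist": -0.02, "claw": -1},
    {"tx": -0.4, "ty": -0.26, "tz": 0, "twist": -0.05, "claw": -1},
    {"tx": -0.6, "ty": -0.4, "tz": 0, "twist": -0.08, "claw": -1},
    {"tx": -0.8, "ty": -0.53, "tz": 0, "twist": -0.11, "claw": -1},
    {"tx": -0.98, "ty": -0.65, "tz": 0, "twist": -0.11, "claw": -1},
    {"tx": -0.98, "ty": -0.75, "tz": 0, "twist": -0.11, "claw": -1},
    {"tx": -0.98, "ty": -0.9, "tz": 0, "twist": -0.11, "claw": -1},
    {"tx": -0.98, "ty": -1, "tz": 0, "twist": -0.11, "claw": -1},
    {"tx": -0.98, "ty": -1, "tz": 0, "twist": -0.11, "claw": -1},
    {"tx": -0.98, "ty": -1, "tz": 0, "twist": -0.11, "claw": -1}
  ]
}}

```text
clock: 2.5
tcp_pos: [0.2951, 0.3932, 0.2487]
ee_rot: [0.007, 1.0, 0.001, 0.0]
ft_force: [0.2, 0.5, -0.2]
finger_gap: 0.0001
finger_force: 0.0
```

Call:
{"method": "send_rows", "body": {
  "deltas": [
    {"tx": -0.2, "ty": -0.2, "tz": 0, "twist": 0, "claw": -1},
    {"tx": -0.4, "ty": -0.4, "tz": 0, "twist": 0, "claw": -1},
    {"tx": -0.6, "ty": -0.6, "tz": 0, "twist": 0, "claw": -1},
    {"tx": -0.8, "ty": -0.8, "tz": 0, "twist": 0, "claw": -1},
    {"tx": -1, "ty": -1, "tz": 0, "twist": 0, "claw": -1},
    {"tx": -1, "ty": -1, "tz": 0, "twist": 0, "claw": -1},
    {"tx": -1, "ty": -1, "tz": 0, "twist": 0, "claw": -1},
    {"tx": -1, "ty": -1, "tz": 0, "twist": 0, "claw": -1},
    {"tx": -1, "ty": -1, "tz": 0, "twist": 0, "claw": -1},
    {"tx": -1, "ty": -1, "tz": 0, "twist": 0, "claw": -1}
  ]
}}

```text
clock: 3.75
tcp_pos: [0.4917, 0.1904, 0.2484]
ee_rot: [0.006, 1.0, 0.0, 0.0]
ft_force: [0.9, 0.9, -0.8]
finger_gap: 0.0001
finger_force: 0.0
```

Call:
{"method": "send_rows", "body": {
  "deltas": [
    {"tx": -0.05, "ty": -0.25, "tz": 0, "twist": 0, "claw": -1},
    {"tx": -0.1, "ty": -0.5, "tz": 0, "twist": 0, "claw": -1},
    {"tx": -0.15, "ty": -0.75, "tz": 0, "twist": 0, "claw": -1},
    {"tx": -0.2, "ty": -1, "tz": 0.1, "twist": 0, "claw": -1},
    {"tx": -0.2, "ty": -1, "tz": 0.3, "twist": 0, "claw": -1},
    {"tx": -0.2, "ty": -1, "tz": 0.4, "twist": 0, "claw": -1},
    {"tx": -0.2, "ty": -1, "tz": 0.4, "twist": 0, "claw": -1},
    {"tx": -0.2, "ty": -1, "tz": 0.4, "twist": 0, "claw": -1},
    {"tx": -0.2, "ty": -1, "tz": 0.4, "twist": 0, "claw": -1},
    {"tx": -0.2, "ty": -1, "tz": 0.4, "twist": 0, "claw": -1}
  ]
}}

```text
clock: 5.0
tcp_pos: [0.53, -0.0108, 0.1693]
ee_rot: [0.007, 1.0, -0.0, 0.001]
ft_force: [0.9, 0.3, -0.1]
finger_gap: -0.0
finger_force: 0.0
```

Call:
{"method": "send_rows", "body": {
  "deltas": [
    {"tx": -0.02, "ty": -0.2, "tz": 0, "twist": 0, "claw": -1},
    {"tx": -0.02, "ty": -0.325, "tz": 0, "twist": 0, "claw": -1},
    {"tx": -0.02, "ty": -0.325, "tz": 0, "twist": 0, "claw": -1},
    {"tx": -0.02, "ty": -0.325, "tz": 0.1, "twist": 0, "claw": -1},
    {"tx": -0.02, "ty": -0.325, "tz": 0.2, "twist": 0, "claw": -1},
    {"tx": -0.02, "ty": -0.325, "tz": 0.3, "twist": 0, "claw": -1},
    {"tx": -0.02, "ty": -0.325, "tz": 0.35, "twist": 0, "claw": -1},
    {"tx": -0.02, "ty": -0.325, "tz": 0.35, "twist": 0, "claw": -1},
    {"tx": -0.02, "ty": -0.325, "tz": 0.35, "twist": 0, "claw": -1},
    {"tx": -0.02, "ty": -0.325, "tz": 0.35, "twist": 0, "claw": -1}
  ]
}}

```text
clock: 6.25
tcp_pos: [0.5331, -0.0759, 0.0991]
ee_rot: [0.007, 1.0, -0.0, 0.001]
ft_force: [-0.1, 0.2, -0.2]
finger_gap: -0.0001
finger_force: 0.0
```

```bash
python3 - <<'E'
from h import *
shot('scene','s1.png',(200,130,400,280),4)
s=manip.get_state();print(s['tcp_pos'],s['ft_force'],s['joint_positions'])
E
```

```text
[ 0.53300809 -0.07599478  0.09900421] [-0.38287979 -0.43548642  0.11824201] [ 0.16232673  0.47273571 -0.0870383   1.95529076  0.06049445  0.71470321
  1.59613726]
```

View pics/s1.png

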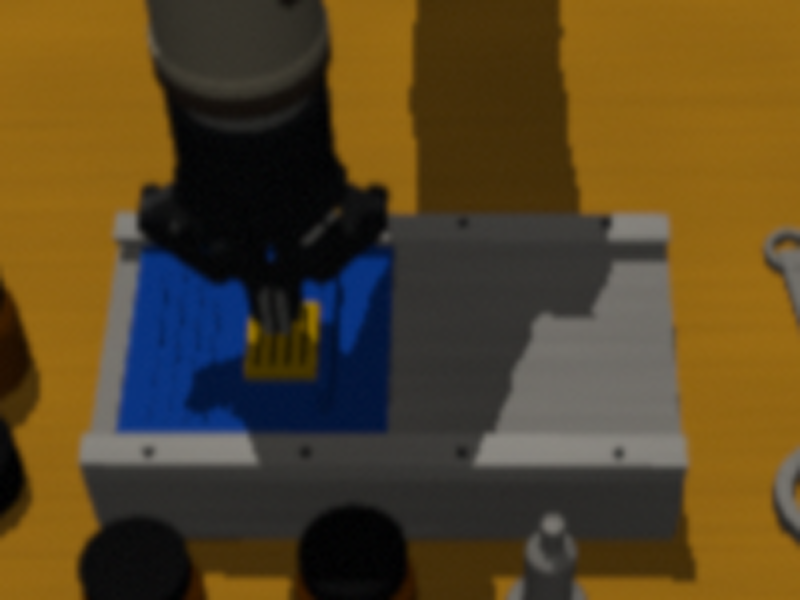

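The closed fingertips hover over the pad (crop pixel 275,325), clear of the rib (335,320). I press it now.

Call:
{"method": "send_rows", "body": {
  "deltas": [
    {"tx": -0.007, "ty": 0, "tz": 0.02, "twist": 0, "claw": -1},
    {"tx": -0.007, "ty": 0, "tz": 0.04, "twist": 0, "claw": -1},
    {"tx": -0.007, "ty": 0, "tz": 0.05, "twist": 0, "claw": -1},
    {"tx": -0.007, "ty": 0, "tz": 0.06, "twist": 0, "claw": -1},
    {"tx": -0.007, "ty": 0, "tz": 0.065, "twist": 0, "claw": -1},
    {"tx": -0.007, "ty": 0, "tz": 0.07, "twist": 0, "claw": -1},
    {"tx": -0.007, "ty": 0, "tz": 0.075, "twist": 0, "claw": -1},
    {"tx": -0.007, "ty": 0, "tz": 0.075, "twist": 0, "claw": -1},
    {"tx": -0.007, "ty": 0, "tz": 0.075, "twist": 0, "claw": -1},
    {"tx": -0.007, "ty": 0, "tz": 0.075, "twist": 0, "claw": -1}
  ]
}}

```text
clock: 7.55
tcp_pos: [0.5336, -0.076, 0.0839]
ee_rot: [0.007, 1.0, -0.0, -0.0]
ft_force: [-3.0, 1.2, 8.2]
finger_gap: 0.0005
finger_force: 4.1
```

Call:
{"method": "send_rows", "body": {
  "deltas": [
    {"tx": -0.007, "ty": 0.01, "tz": 0.004, "twist": 0, "claw": -1},
    {"tx": -0.007, "ty": 0.03, "tz": 0.004, "twist": 0, "claw": -1},
    {"tx": -0.007, "ty": 0.05, "tz": 0.004, "twist": 0, "claw": -1},
    {"tx": -0.007, "ty": 0.07, "tz": 0.004, "twist": 0, "claw": -1},
    {"tx": -0.007, "ty": 0.1, "tz": 0.004, "twist": 0, "claw": -1},
    {"tx": -0.007, "ty": 0.13, "tz": 0.004, "twist": 0, "claw": -1},
    {"tx": -0.007, "ty": 0.16, "tz": 0.004, "twist": 0, "claw": -1},
    {"tx": -0.007, "ty": 0.2, "tz": 0.004, "twist": 0, "claw": -1},
    {"tx": -0.007, "ty": 0.2, "tz": 0.004, "twist": 0, "claw": -1},
    {"tx": -0.007, "ty": 0.2, "tz": 0.004, "twist": 0, "claw": -1}
  ]
}}

```text
clock: 8.8
tcp_pos: [0.5344, -0.0359, 0.0831]
ee_rot: [0.007, 1.0, -0.0, -0.001]
ft_force: [-6.7, 0.6, 11.6]
finger_gap: -0.0002
finger_force: 6.0
```

```bash
python3 - <<'E'
from h import *
shot('scene','s2.png',(200,130,400,280),4)
s=manip.get_state();print(s['tcp_pos'],s['ft_force'],s['ft_torque'])
E
```

```text
[ 0.5344116  -0.03585511  0.08303103] [-6.37231459  0.35806579 12.34430181] [0.07559739 1.44272913 0.01023754]
```

View pics/s2.png

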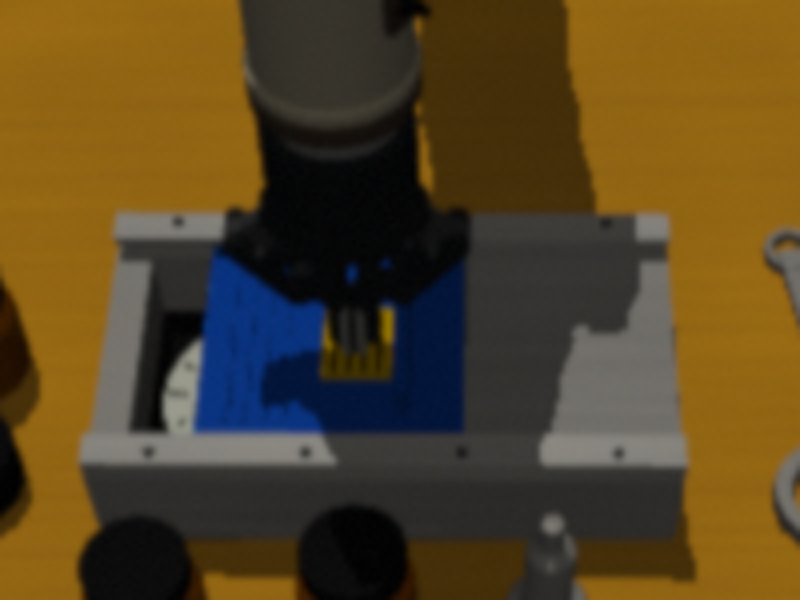

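The cover has moved about 40 mm with the pad and the dial plate is showing. I continue the slide.

Call:
{"method": "send_rows", "body": {
  "deltas": [
    {"tx": 0.005, "ty": 0.03, "tz": -0.01, "twist": 0, "claw": -1},
    {"tx": 0.005, "ty": 0.08, "tz": -0.01, "twist": 0, "claw": -1},
    {"tx": 0.005, "ty": 0.13, "tz": -0.01, "twist": 0, "claw": -1},
    {"tx": 0.005, "ty": 0.19, "tz": -0.01, "twist": 0, "claw": -1},
    {"tx": 0.005, "ty": 0.25, "tz": -0.01, "twist": 0, "claw": -1},
    {"tx": 0.005, "ty": 0.31, "tz": -0.01, "twist": 0, "claw": -1},
    {"tx": 0.005, "ty": 0.37, "tz": -0.01, "twist": 0, "claw": -1},
    {"tx": 0.005, "ty": 0.42, "tz": -0.01, "twist": 0, "claw": -1},
    {"tx": 0.005, "ty": 0.45, "tz": -0.01, "twist": 0, "claw": -1},
    {"tx": 0.005, "ty": 0.45, "tz": -0.01, "twist": 0, "claw": -1}
  ]
}}

```text
clock: 10.1
tcp_pos: [0.5359, 0.0544, 0.085]
ee_rot: [0.007, 1.0, 0.0, -0.0]
ft_force: [-2.5, 0.4, 6.1]
finger_gap: -0.0001
finger_force: 3.5
```

Call:
{"method": "send_rows", "body": {
  "deltas": [
    {"tx": 0, "ty": 0.01, "tz": 0, "twist": 0, "claw": -1},
    {"tx": 0, "ty": 0.02, "tz": 0, "twist": 0, "claw": -1},
    {"tx": 0, "ty": 0.03, "tz": 0, "twist": 0, "claw": -1},
    {"tx": 0, "ty": 0.035, "tz": 0, "twist": 0, "claw": -1},
    {"tx": 0, "ty": 0.04, "tz": 0, "twist": 0, "claw": -1},
    {"tx": 0, "ty": 0.045, "tz": 0, "twist": 0, "claw": -1},
    {"tx": 0, "ty": 0.05, "tz": 0, "twist": 0, "claw": -1},
    {"tx": 0, "ty": 0.055, "tz": 0, "twist": 0, "claw": -1},
    {"tx": 0, "ty": 0.06, "tz": 0, "twist": 0, "claw": -1},
    {"tx": 0, "ty": 0.06, "tz": 0, "twist": 0, "claw": -1}
  ]
}}

```text
clock: 11.35
tcp_pos: [0.537, 0.0637, 0.0852]
ee_rot: [0.008, 1.0, -0.001, 0.001]
ft_force: [-1.0, -5.5, 7.5]
finger_gap: -0.0003
finger_force: 3.3
```

Call:
{"method": "send_rows", "body": {
  "deltas": [
    {"tx": 0, "ty": 0.005, "tz": 0, "twist": 0, "claw": -1},
    {"tx": 0, "ty": 0.01, "tz": 0, "twist": 0, "claw": -1},
    {"tx": 0, "ty": 0.015, "tz": 0, "twist": 0, "claw": -1},
    {"tx": 0, "ty": 0.02, "tz": 0, "twist": 0, "claw": -1},
    {"tx": 0, "ty": 0.025, "tz": 0, "twist": 0, "claw": -1},
    {"tx": 0, "ty": 0.03, "tz": 0, "twist": 0, "claw": -1},
    {"tx": 0, "ty": 0.03, "tz": 0, "twist": 0, "claw": -1},
    {"tx": 0, "ty": 0.03, "tz": 0, "twist": 0, "claw": -1},
    {"tx": 0, "ty": 0.03, "tz": 0, "twist": 0, "claw": -1},
    {"tx": 0, "ty": 0.03, "tz": 0, "twist": 0, "claw": -1}
  ]
}}

```text
clock: 12.6
tcp_pos: [0.5374, 0.0676, 0.0853]
ee_rot: [0.009, 1.0, -0.002, 0.001]
ft_force: [-1.2, -10.8, 7.8]
finger_gap: 0.0005
finger_force: 5.8
```

Call:
{"method": "send_rows", "body": {
  "deltas": [
    {"tx": 0, "ty": -0.03, "tz": 0, "twist": 0, "claw": -1},
    {"tx": 0, "ty": -0.03, "tz": -0.05, "twist": 0, "claw": -1},
    {"tx": 0, "ty": -0.03, "tz": -0.2, "twist": 0, "claw": -1},
    {"tx": 0, "ty": 0.1, "tz": -0.5, "twist": 0, "claw": -1},
    {"tx": 0, "ty": 0.3, "tz": -0.6, "twist": 0, "claw": -1},
    {"tx": 0, "ty": 0.5, "tz": -0.6, "twist": 0, "claw": 0},
    {"tx": 0, "ty": 0.5, "tz": -0.6, "twist": 0, "claw": 0.6},
    {"tx": 0, "ty": 0.5, "tz": -0.6, "twist": 0, "claw": 0.6},
    {"tx": 0, "ty": 0.5, "tz": -0.6, "twist": 0, "claw": 0.6},
    {"tx": 0, "ty": 0.5, "tz": -0.6, "twist": 0, "claw": 0.6}
  ]
}}

```text
clock: 13.85
tcp_pos: [0.5377, 0.1707, 0.2043]
ee_rot: [0.008, 1.0, -0.0, -0.0]
ft_force: [-0.8, 0.3, -0.0]
finger_gap: 0.0685
finger_force: 0.0
```

```bash
python3 - <<'E'
from h import *
np.set_printoptions(precision=4,suppress=True)
a=manip.get_image('top')[:,:,::-1]; b=manip.get_image('scene')[:,:,::-1]
x,y=proj('top',np.array([.534,-.03,.05])).astype(int)
A=cv2.resize(a[y-70:y+70,x-100:x+100],None,fx=4,fy=4,interpolation=cv2.INTER_CUBIC)[:, :400+400]
B=cv2.resize(b[170:270,200:400],None,fx=4,fy=4,interpolation=cv2.INTER_CUBIC)
cv2.imwrite('pics/k0.png',cv2.resize(np.vstack([A,B]),None,fx=.62,fy=.62));print('crop top origin',x-100,y-70)
for q in('knob_top','rib_top','pad_top'):
    P={}
    for c in('scene','top'):
        r=manip.tip_of(c,q);P[c]=r and r[0]['pixel'];print(q,c,[(np.round(t['pixel'],1),round(t['score'],2)) for t in r[:2]])
    if all(P.values()):print(tri(P['scene'],P['top']))
s=manip.get_state();print(s['tcp_pos'],s['joint_positions'],s['finger_gap'])
E
```

```text
crop top origin 265 195
knob_top scene [(array([264.6, 222.2]), 0.86)]
knob_top top [(array([397.8, 260.4]), 0.76)]
(array([ 0.5385, -0.0888,  0.0441]), np.float64(0.00229111761814162))
rib_top scene [(array([346.6, 210.5]), 0.88)]
rib_top top [(array([299.2, 264.4]), 0.91)]
(array([0.5418, 0.0875, 0.0866]), np.float64(0.004329372368230998))
pad_top scene [(array([330.5, 213.4]), 0.88)]
pad_top top [(array([314.5, 269.6]), 0.57)]
(array([0.5331, 0.0582, 0.0658]), np.float64(0.0036478033359975156))
[0.5377 0.172  0.2045] [-0.2369  0.369  -0.1489  1.8197  0.0654  0.9576  1.1434] 0.06821032682074307
```

View pics/k0.png

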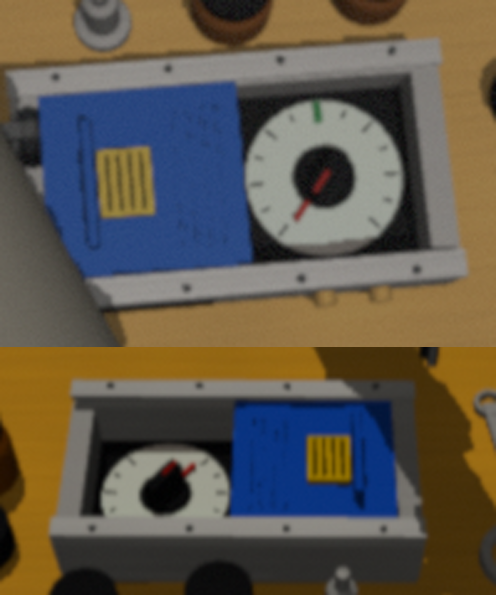

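The top view shows the cover fully open with the compartment bare, the green mark at crop (317,110), and the red pointer toward (297,220), which is toward the robot and +y. The scene view agrees. Next I measure the pointer angle and the axis.

```bash
cat > knob.py <<'E'
from h import *
np.set_printoptions(precision=4,suppress=True)
def run():
  for cam in('top','scene'):
    im=manip.get_image(cam);h=cv2.cvtColor(im,cv2.COLOR_RGB2HSV)
    u,v=proj(cam,np.array([.536,-.088,.03])).astype(int);w=np.zeros(h.shape[:2],np.uint8);cv2.circle(w,(int(u),int(v)),45 if cam=='top' else 38,255,-1)
    red=(cv2.inRange(h,(0,120,70),(8,255,255))|cv2.inRange(h,(172,120,70),(180,255,255)))&w
    grn=cv2.inRange(h,(45,90,40),(85,255,255))&w
    wht=cv2.inRange(h,(0,0,120),(180,60,255))&w
    n,l,st,ce=cv2.connectedComponentsWithStats(red)
    for i in range(1,n):
        if st[i,4]<4: continue
        pts=np.argwhere(l==i)[:,::-1]
        for z in(.02,.046):
            W=np.array([atz(cam,p,z)[:2] for p in pts]);c=W.mean(0);_,s,vt=np.linalg.svd(W-c)
            print(cam,'red',st[i,4],'z',z,'c',c,'dir',np.degrees(np.arctan2(vt[0,1],vt[0,0]))%180,'span',np.ptp((W-c)@vt[0]))
    if grn.any():
        print(cam,'green',atz(cam,np.argwhere(grn)[:,::-1].mean(0),.016)[:2])
    n,l,st,ce=cv2.connectedComponentsWithStats(wht);
    if n>1:
        i=1+np.argmax(st[1:,4]);c=max(cv2.findContours((l==i).astype(np.uint8),0,1)[0],key=cv2.contourArea)
        W=np.array([atz(cam,p[0],.016)[:2] for p in cv2.convexHull(c)],np.float32);print(cam,'dial',cv2.minEnclosingCircle(W),cv2.fitEllipse(W) if len(W)>5 else '')
run()
E
python3 knob.py
```

```text
top red 27 z 0.02 c [ 0.5296 -0.0854] dir 141.46730981981986 span 0.017539134842270925
top red 27 z 0.046 c [ 0.526 -0.082] dir 141.4673098198198 span 0.017123806110576477
top red 11 z 0.02 c [ 0.5102 -0.0684] dir 139.50671889805565 span 0.014348184927362333
top red 11 z 0.046 c [ 0.5071 -0.0654] dir 139.50671889805568 span 0.014008418256908463
top green [ 0.5822 -0.0886]
top dial ((0.5328697562217712, -0.0874592587351799), 0.05771612748503685) ((0.5339806079864502, -0.08741473406553268), (0.11123279482126236, 0.11537039279937744), 177.75088500976562)
scene red 9 z 0.02 c [ 0.508  -0.0843] dir 143.50131617451996 span 0.014183821066078912
scene red 9 z 0.046 c [ 0.5279 -0.081 ] dir 143.50131617452007 span 0.013728328837937873
scene red 9 z 0.02 c [ 0.5117 -0.0662] dir 143.9351854858774 span 0.012898011973032213
scene red 9 z 0.046 c [ 0.5315 -0.0635] dir 143.93518548587764 span 0.012483811583389928
scene dial ((0.522088885307312, -0.09137482941150665), 0.09471291303634644) ((0.533577561378479, -0.10018204152584076), (0.12626232206821442, 0.18638235330581665), 147.02667236328125)
```

Call:
{"method": "send_rows", "body": {
  "deltas": [
    {"tx": 0, "ty": -0.2, "tz": 0, "twist": 0.08, "claw": 0.6},
    {"tx": 0, "ty": -0.4, "tz": 0, "twist": 0.16, "claw": 0.6},
    {"tx": 0, "ty": -0.6, "tz": 0, "twist": 0.24, "claw": 0.6},
    {"tx": 0, "ty": -0.8, "tz": 0.1, "twist": 0.33, "claw": 0.6},
    {"tx": 0, "ty": -1, "tz": 0.2, "twist": 0.33, "claw": 0.6},
    {"tx": 0, "ty": -1, "tz": 0.3, "twist": 0.33, "claw": 0.6},
    {"tx": 0, "ty": -1, "tz": 0.3, "twist": 0.33, "claw": 0.6},
    {"tx": 0, "ty": -1, "tz": 0.3, "twist": 0.33, "claw": 0.6},
    {"tx": 0, "ty": -1, "tz": 0.3, "twist": 0.33, "claw": 0.6},
    {"tx": 0, "ty": -1, "tz": 0.3, "twist": 0.33, "claw": 0.6}
  ]
}}

```text
clock: 15.6
tcp_pos: [0.5354, -0.0275, 0.1452]
ee_rot: [0.33, 0.944, 0.0, 0.001]
ft_force: [-0.4, -0.1, 0.4]
finger_gap: 0.0684
finger_force: 0.0
```

```bash
cat >> h.py <<'E'
def delta(t,yaw=None):
    s=manip.get_state();r=R.from_quat(s['ee_rot']);M=r.as_matrix();d=M.T@(np.array(t)-s['tcp_pos']);a=np.degrees(np.arctan2(M[1,1],M[0,1]))
    print('tcp',np.round(s['tcp_pos'],4),'yaw',round(a,2),'d',np.round(d/.2,3),'twist',None if yaw is None else round(np.radians(a-yaw)/2,3),'j7',s['joint_positions'][6].round(2),'f',np.round(s['ft_force'],1))
E
python3 -c "
from h import *
delta([.534,-.0874,.04],51.5)"
```

```text
tcp [ 0.5354 -0.0275  0.1452] yaw 51.45 d [-0.181 -0.239  0.526] twist -0.0 j7 0.92 f [-0.4 -0.1  0.4]
```

Call:
{"method": "send_rows", "body": {
  "deltas": [
    {"tx": -0.1, "ty": -0.12, "tz": 0, "twist": 0, "claw": 0.6},
    {"tx": -0.18, "ty": -0.24, "tz": 0, "twist": 0, "claw": 0.6},
    {"tx": -0.18, "ty": -0.24, "tz": 0.1, "twist": 0, "claw": 0.6},
    {"tx": -0.18, "ty": -0.24, "tz": 0.2, "twist": 0, "claw": 0.6},
    {"tx": -0.18, "ty": -0.24, "tz": 0.3, "twist": 0, "claw": 0.6},
    {"tx": -0.18, "ty": -0.24, "tz": 0.4, "twist": 0, "claw": 0.6},
    {"tx": -0.18, "ty": -0.24, "tz": 0.47, "twist": 0, "claw": 0.6},
    {"tx": -0.18, "ty": -0.24, "tz": 0.52, "twist": 0, "claw": 0.6},
    {"tx": -0.18, "ty": -0.24, "tz": 0.52, "twist": 0, "claw": 0.6},
    {"tx": -0.18, "ty": -0.24, "tz": 0.52, "twist": 0, "claw": 0.6}
  ]
}}

```text
clock: 16.85
tcp_pos: [0.5336, -0.088, 0.041]
ee_rot: [0.331, 0.944, 0.0, 0.0]
ft_force: [0.2, 0.0, 1.4]
finger_gap: 0.0681
finger_force: 0.0
```

Call:
{"method": "send_rows", "body": {
  "deltas": [
    {"tx": 0, "ty": 0, "tz": 0, "twist": 0, "claw": 0},
    {"tx": 0, "ty": 0, "tz": 0, "twist": 0, "claw": -0.5},
    {"tx": 0, "ty": 0, "tz": 0, "twist": 0, "claw": -1},
    {"tx": 0, "ty": 0, "tz": 0, "twist": 0, "claw": -1},
    {"tx": 0, "ty": 0, "tz": 0, "twist": 0, "claw": -1},
    {"tx": 0, "ty": 0, "tz": 0, "twist": 0, "claw": -1},
    {"tx": 0, "ty": 0, "tz": 0, "twist": 0, "claw": -1},
    {"tx": 0, "ty": 0, "tz": 0, "twist": 0, "claw": -1},
    {"tx": 0, "ty": 0, "tz": 0, "twist": 0, "claw": -1},
    {"tx": 0, "ty": 0, "tz": 0, "twist": 0, "claw": -1}
  ]
}}

```text
clock: 18.1
tcp_pos: [0.5335, -0.0875, 0.0409]
ee_rot: [0.33, 0.944, 0.0, 0.0]
ft_force: [-0.8, 1.5, 5.5]
finger_gap: 0.0107
finger_force: 60.0
```

```bash
python3 -c "
from h import *
delta([.534,-.0874,.04],-90.9);print(manip.get_state()['ft_torque'])"
```

```text
tcp [ 0.5335 -0.0875  0.0409] yaw 51.42 d [-0.002  0.002  0.005] twist 1.242 j7 1.05 f [-0.8  1.5  5.5]
[ 0.34464129  0.15884836 -0.01980643]
```

Call:
{"method": "send_rows", "body": {
  "deltas": [
    {"tx": 0, "ty": 0, "tz": 0, "twist": 0.06, "claw": -1},
    {"tx": 0, "ty": 0, "tz": 0, "twist": 0.14, "claw": -1},
    {"tx": 0, "ty": 0, "tz": 0, "twist": 0.22, "claw": -1},
    {"tx": 0, "ty": 0, "tz": 0, "twist": 0.3, "claw": -1},
    {"tx": 0, "ty": 0, "tz": 0, "twist": 0.38, "claw": -1},
    {"tx": 0, "ty": 0, "tz": 0, "twist": 0.46, "claw": -1},
    {"tx": 0, "ty": 0, "tz": 0, "twist": 0.54, "claw": -1},
    {"tx": 0, "ty": 0, "tz": 0, "twist": 0.62, "claw": -1},
    {"tx": 0, "ty": 0, "tz": 0, "twist": 0.66, "claw": -1},
    {"tx": 0, "ty": 0, "tz": 0, "twist": 0.66, "claw": -1}
  ]
}}

```text
clock: 19.35
tcp_pos: [0.5346, -0.0872, 0.0409]
ee_rot: [0.839, 0.544, 0.001, 0.001]
ft_force: [2.5, 3.0, 2.5]
finger_gap: 0.0111
finger_force: 59.7
```

Call:
{"method": "send_rows", "body": {
  "deltas": [
    {"tx": 0, "ty": 0, "tz": 0, "twist": 0.06, "claw": -1},
    {"tx": 0, "ty": 0, "tz": 0, "twist": 0.14, "claw": -1},
    {"tx": 0, "ty": 0, "tz": 0, "twist": 0.22, "claw": -1},
    {"tx": 0, "ty": 0, "tz": 0, "twist": 0.3, "claw": -1},
    {"tx": 0, "ty": 0, "tz": 0, "twist": 0.38, "claw": -1},
    {"tx": 0, "ty": 0, "tz": 0, "twist": 0.46, "claw": -1},
    {"tx": 0, "ty": 0, "tz": 0, "twist": 0.54, "claw": -1},
    {"tx": 0, "ty": 0, "tz": 0, "twist": 0.58, "claw": -1},
    {"tx": 0, "ty": 0, "tz": 0, "twist": 0.58, "claw": -1},
    {"tx": 0, "ty": 0, "tz": 0, "twist": 0.58, "claw": -1}
  ]
}}

```text
clock: 20.6
tcp_pos: [0.5351, -0.0881, 0.041]
ee_rot: [1.0, -0.005, 0.002, 0.0]
ft_force: [6.0, 0.4, 0.4]
finger_gap: 0.011
finger_force: 59.4
```

```bash
python3 -c "
from h import *
delta([.534,-.0874,.04],-90.9);print(manip.get_state()['ft_torque'],manip.get_state()['joint_positions'])"
```

```text
tcp [ 0.5351 -0.0881  0.041 ] yaw -90.53 d [-0.006 -0.003  0.005] twist 0.003 j7 -0.9 f [6.  0.4 0.4]
[ 0.33437893 -1.15826563 -0.02782972] [-0.41011894  0.68530387  0.67516705  1.98488261 -0.66219375  0.69846402
 -0.89845727]
```

Call:
{"method": "send_rows", "body": {
  "deltas": [
    {"tx": 0, "ty": 0, "tz": 0, "twist": 0, "claw": 0.2},
    {"tx": 0, "ty": 0, "tz": 0, "twist": 0, "claw": 0.4},
    {"tx": 0, "ty": 0, "tz": 0, "twist": 0, "claw": 0.5},
    {"tx": 0, "ty": 0, "tz": -0.2, "twist": 0, "claw": 0.5},
    {"tx": 0, "ty": 0, "tz": -0.5, "twist": 0, "claw": 0.5},
    {"tx": 0, "ty": -0.1, "tz": -0.8, "twist": 0, "claw": 0.5},
    {"tx": 0, "ty": -0.4, "tz": -0.8, "twist": 0, "claw": 0},
    {"tx": 0, "ty": -0.7, "tz": -0.8, "twist": 0, "claw": -1},
    {"tx": 0, "ty": -1, "tz": -0.8, "twist": 0, "claw": -1},
    {"tx": 0, "ty": -1, "tz": -0.8, "twist": 0, "claw": -1}
  ]
}}

```text
clock: 21.85
tcp_pos: [0.5346, 0.1188, 0.1997]
ee_rot: [1.0, -0.001, -0.001, -0.001]
ft_force: [0.6, -0.1, -0.5]
finger_gap: -0.0002
finger_force: 0.0
```

```bash
python3 - <<'E'
from h import *
from knob import run
a=manip.get_image('top')[:,:,::-1]; b=manip.get_image('scene')[:,:,::-1]
A=cv2.resize(a[195:335,265:465],None,fx=4,fy=4,interpolation=cv2.INTER_CUBIC)
B=cv2.resize(b[170:270,200:400],None,fx=4,fy=4,interpolation=cv2.INTER_CUBIC)
cv2.imwrite('pics/k1.png',cv2.resize(np.vstack([A,B]),None,fx=.62,fy=.62))
delta([.535,.13,.09],-90.9)
E
```

```text
top red 10 z 0.02 c [ 0.5642 -0.0875] dir 0.5686882753497855 span 0.013174657808983881
top red 10 z 0.046 c [ 0.5597 -0.0841] dir 0.5686882753497287 span 0.012862680395757865
top red 24 z 0.02 c [ 0.5458 -0.0912] dir 4.567252775370605 span 0.017027774890291572
top red 24 z 0.046 c [ 0.5419 -0.0877] dir 4.567252775370491 span 0.016624555221113745
top green [ 0.5821 -0.0884]
top dial ((0.5327169299125671, -0.087356798350811), 0.057656429708004) ((0.5339062213897705, -0.08739934861660004), (0.11128197610378265, 0.11510540544986725), 178.74436950683594)
scene red 8 z 0.02 c [ 0.5255 -0.0902] dir 177.14396926576387 span 0.014081865256518483
scene red 8 z 0.046 c [ 0.5449 -0.0868] dir 177.14396926576381 span 0.013629647186917088
scene dial ((0.522088885307312, -0.09137482941150665), 0.09471291303634644) ((0.533577561378479, -0.10018204152584076), (0.12626232206821442, 0.18638235330581665), 147.02667236328125)
tcp [0.5354 0.1102 0.2004] yaw -90.82 d [-0.003 -0.099  0.552] twist 0.001 j7 -1.45 f [-1.2 -0.6 -0.9]
```

View pics/k1.png

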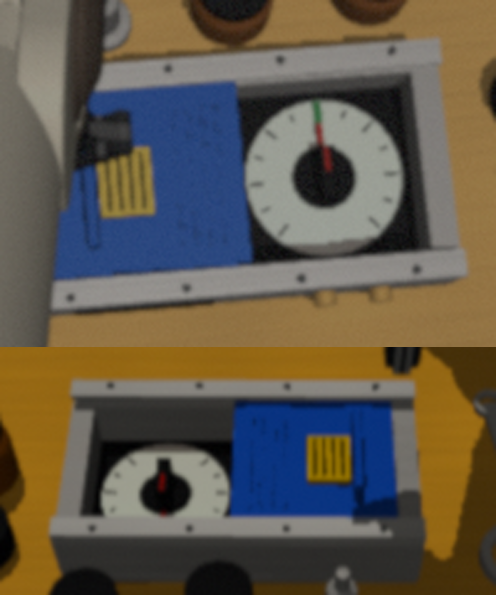

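The red pointer now lies on the green mark (crop 317,110 to 328,170), within about 1°. I go down behind the rib.

Call:
{"method": "send_rows", "body": {
  "deltas": [
    {"tx": 0, "ty": -0.06, "tz": 0, "twist": 0, "claw": -1},
    {"tx": 0, "ty": -0.06, "tz": 0, "twist": 0, "claw": -1},
    {"tx": 0, "ty": -0.06, "tz": 0.15, "twist": 0, "claw": -1},
    {"tx": 0, "ty": -0.06, "tz": 0.3, "twist": 0, "claw": -1},
    {"tx": 0, "ty": -0.06, "tz": 0.42, "twist": 0, "claw": -1},
    {"tx": 0, "ty": -0.06, "tz": 0.5, "twist": 0, "claw": -1},
    {"tx": 0, "ty": -0.06, "tz": 0.54, "twist": 0, "claw": -1},
    {"tx": 0, "ty": -0.06, "tz": 0.57, "twist": 0, "claw": -1},
    {"tx": 0, "ty": -0.06, "tz": 0.57, "twist": 0, "claw": -1},
    {"tx": 0, "ty": -0.06, "tz": 0.57, "twist": 0, "claw": -1}
  ]
}}

```text
clock: 23.3
tcp_pos: [0.5361, 0.1241, 0.0871]
ee_rot: [1.0, -0.006, 0.0, -0.0]
ft_force: [0.5, -0.1, 0.1]
finger_gap: 0.0
finger_force: 0.0
```

Call:
{"method": "send_rows", "body": {
  "deltas": [
    {"tx": 0, "ty": 0.04, "tz": 0, "twist": 0, "claw": -1},
    {"tx": 0, "ty": 0.08, "tz": 0, "twist": 0, "claw": -1},
    {"tx": 0, "ty": 0.12, "tz": 0, "twist": 0, "claw": -1},
    {"tx": 0, "ty": 0.18, "tz": 0, "twist": 0, "claw": -1},
    {"tx": 0, "ty": 0.24, "tz": 0, "twist": 0, "claw": -1},
    {"tx": 0, "ty": 0.3, "tz": 0, "twist": 0, "claw": -1},
    {"tx": 0, "ty": 0.36, "tz": 0, "twist": 0, "claw": -1},
    {"tx": 0, "ty": 0.42, "tz": 0, "twist": 0, "claw": -1},
    {"tx": 0, "ty": 0.45, "tz": 0, "twist": 0, "claw": -1},
    {"tx": 0, "ty": 0.45, "tz": 0, "twist": 0, "claw": -1}
  ]
}}

```text
clock: 24.55
tcp_pos: [0.5346, 0.0326, 0.0864]
ee_rot: [1.0, -0.007, 0.0, 0.001]
ft_force: [0.4, 0.0, -0.5]
finger_gap: 0.0002
finger_force: 0.0
```

```bash
python3 - <<'E'
from h import *
shot('scene','s3.png',(200,130,400,280),3)
for q in('rib_top','pad_top'):
    for t in manip.tip_of('scene',q)[:2]: print(q,t['pixel'],t['score'],atz('scene',t['pixel'],.084 if q[0]=='r' else .071))
delta([.535,-.0305,.087],-90.9)
E
```

```text
rib_top [314.9, 211.4] 0.83 [0.54139371 0.02263682 0.084     ]
rib_top [296.9, 233.4] 0.2 [ 0.59803571 -0.01484437  0.084     ]
pad_top [299.5, 216.7] 0.55 [ 0.54509309 -0.01031764  0.071     ]
tcp [0.5347 0.0337 0.0864] yaw -90.7 d [ 0.006  0.321 -0.003] twist 0.002 j7 -1.19 f [-0.8  0.2  0.1]
```

View pics/s3.png

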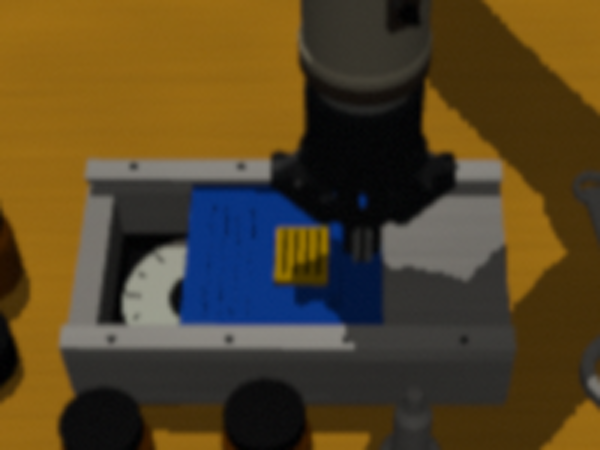

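The cover is moving shut with the fingers behind the rib (crop 360,245). I keep pushing, slower toward the end.

Call:
{"method": "send_rows", "body": {
  "deltas": [
    {"tx": 0, "ty": 0.04, "tz": 0, "twist": 0, "claw": -1},
    {"tx": 0, "ty": 0.08, "tz": 0, "twist": 0, "claw": -1},
    {"tx": 0, "ty": 0.12, "tz": 0, "twist": 0, "claw": -1},
    {"tx": 0, "ty": 0.16, "tz": 0, "twist": 0, "claw": -1},
    {"tx": 0, "ty": 0.19, "tz": 0, "twist": 0, "claw": -1},
    {"tx": 0, "ty": 0.22, "tz": 0, "twist": 0, "claw": -1},
    {"tx": 0, "ty": 0.24, "tz": 0, "twist": 0, "claw": -1},
    {"tx": 0, "ty": 0.26, "tz": 0, "twist": 0, "claw": -1},
    {"tx": 0, "ty": 0.28, "tz": 0, "twist": 0, "claw": -1},
    {"tx": 0, "ty": 0.29, "tz": 0, "twist": 0, "claw": -1}
  ]
}}

```text
clock: 25.95
tcp_pos: [0.5337, -0.021, 0.0864]
ee_rot: [1.0, -0.005, -0.001, -0.002]
ft_force: [-1.4, 10.2, 1.7]
finger_gap: -0.0
finger_force: 5.2
```

Call:
{"method": "send_rows", "body": {
  "deltas": [
    {"tx": 0, "ty": 0.005, "tz": 0, "twist": 0, "claw": -1},
    {"tx": 0, "ty": 0.01, "tz": 0, "twist": 0, "claw": -1},
    {"tx": 0, "ty": 0.015, "tz": 0, "twist": 0, "claw": -1},
    {"tx": 0, "ty": 0.02, "tz": 0, "twist": 0, "claw": -1},
    {"tx": 0, "ty": 0.025, "tz": 0, "twist": 0, "claw": -1},
    {"tx": 0, "ty": 0.03, "tz": 0, "twist": 0, "claw": -1},
    {"tx": 0, "ty": 0.03, "tz": 0, "twist": 0, "claw": -1},
    {"tx": 0, "ty": 0.03, "tz": 0, "twist": 0, "claw": -1},
    {"tx": 0, "ty": 0.03, "tz": 0, "twist": 0, "claw": -1},
    {"tx": 0, "ty": 0.03, "tz": 0, "twist": 0, "claw": -1}
  ]
}}

```text
clock: 27.2
tcp_pos: [0.5338, -0.0296, 0.0865]
ee_rot: [1.0, -0.006, -0.0, -0.0]
ft_force: [-0.4, 5.2, -0.5]
finger_gap: 0.0002
finger_force: 2.6
```

Call:
{"method": "send_rows", "body": {
  "deltas": [
    {"tx": 0, "ty": 0.005, "tz": 0, "twist": 0, "claw": -1},
    {"tx": 0, "ty": 0.01, "tz": 0, "twist": 0, "claw": -1},
    {"tx": 0, "ty": 0.015, "tz": 0, "twist": 0, "claw": -1},
    {"tx": 0, "ty": 0.02, "tz": 0, "twist": 0, "claw": -1},
    {"tx": 0, "ty": 0.02, "tz": 0, "twist": 0, "claw": -1},
    {"tx": 0, "ty": 0.02, "tz": 0, "twist": 0, "claw": -1},
    {"tx": 0, "ty": 0.02, "tz": 0, "twist": 0, "claw": -1},
    {"tx": 0, "ty": 0.02, "tz": 0, "twist": 0, "claw": -1},
    {"tx": 0, "ty": 0.02, "tz": 0, "twist": 0, "claw": -1},
    {"tx": 0, "ty": 0.02, "tz": 0, "twist": 0, "claw": -1}
  ]
}}

```text
clock: 28.45
tcp_pos: [0.5338, -0.0327, 0.0865]
ee_rot: [1.0, -0.006, -0.0, -0.001]
ft_force: [-0.3, 6.8, -0.6]
finger_gap: 0.0
finger_force: 3.5
```

Call:
{"method": "send_rows", "body": {
  "deltas": [
    {"tx": 0, "ty": 0.005, "tz": 0, "twist": 0, "claw": -1},
    {"tx": 0, "ty": 0.01, "tz": 0, "twist": 0, "claw": -1},
    {"tx": 0, "ty": 0.015, "tz": 0, "twist": 0, "claw": -1},
    {"tx": 0, "ty": 0.015, "tz": 0, "twist": 0, "claw": -1},
    {"tx": 0, "ty": 0.015, "tz": 0, "twist": 0, "claw": -1},
    {"tx": 0, "ty": 0.015, "tz": 0, "twist": 0, "claw": -1},
    {"tx": 0, "ty": 0.015, "tz": 0, "twist": 0, "claw": -1},
    {"tx": 0, "ty": 0.015, "tz": 0, "twist": 0, "claw": -1},
    {"tx": 0, "ty": 0.015, "tz": 0, "twist": 0, "claw": -1},
    {"tx": 0, "ty": 0.015, "tz": 0, "twist": 0, "claw": -1}
  ]
}}

```text
clock: 29.7
tcp_pos: [0.5338, -0.0329, 0.0865]
ee_rot: [1.0, -0.005, -0.001, -0.003]
ft_force: [-0.2, 12.7, 1.3]
finger_gap: -0.0
finger_force: 6.4
```

Call:
{"method": "send_rows", "body": {
  "deltas": [
    {"tx": 0, "ty": 0.01, "tz": 0, "twist": 0, "claw": -1},
    {"tx": 0, "ty": 0.02, "tz": 0, "twist": 0, "claw": -1},
    {"tx": 0, "ty": 0.025, "tz": 0, "twist": 0, "claw": -1},
    {"tx": 0, "ty": 0.025, "tz": 0, "twist": 0, "claw": -1},
    {"tx": 0, "ty": 0.025, "tz": 0, "twist": 0, "claw": -1},
    {"tx": 0, "ty": 0.025, "tz": 0, "twist": 0, "claw": -1},
    {"tx": 0, "ty": 0.025, "tz": 0, "twist": 0, "claw": -1},
    {"tx": 0, "ty": 0.025, "tz": 0, "twist": 0, "claw": -1},
    {"tx": 0, "ty": 0.025, "tz": 0, "twist": 0, "claw": -1},
    {"tx": 0, "ty": 0.025, "tz": 0, "twist": 0, "claw": -1}
  ]
}}

```text
clock: 30.95
tcp_pos: [0.5337, -0.0333, 0.0865]
ee_rot: [1.0, -0.003, -0.001, -0.006]
ft_force: [-1.3, 22.0, 5.8]
finger_gap: -0.0001
finger_force: 11.2
```

Call:
{"method": "send_rows", "body": {
  "deltas": [
    {"tx": 0, "ty": -0.03, "tz": 0, "twist": 0, "claw": -1},
    {"tx": 0, "ty": -0.08, "tz": 0, "twist": 0, "claw": -1},
    {"tx": 0, "ty": -0.08, "tz": -0.2, "twist": 0, "claw": -1},
    {"tx": 0, "ty": -0.1, "tz": -0.4, "twist": 0, "claw": -1},
    {"tx": 0, "ty": -0.3, "tz": -0.6, "twist": 0, "claw": -1},
    {"tx": 0, "ty": -0.6, "tz": -0.6, "twist": 0, "claw": -1},
    {"tx": 0, "ty": -0.8, "tz": -0.6, "twist": 0, "claw": -1},
    {"tx": 0, "ty": -1, "tz": -0.6, "twist": 0, "claw": -1},
    {"tx": 0, "ty": -1, "tz": -0.6, "twist": 0, "claw": -1},
    {"tx": 0, "ty": -1, "tz": -0.6, "twist": 0, "claw": -1}
  ]
}}

```text
clock: 32.2
tcp_pos: [0.5365, 0.1563, 0.2065]
ee_rot: [1.0, -0.007, 0.0, 0.001]
ft_force: [-0.2, -1.0, 0.3]
finger_gap: 0.0002
finger_force: 0.0
```

```bash
python3 - <<'E'
from h import *
for c in('top','scene'):
    a=cv2.imread(f'pics/{c}0.png');b=manip.get_image(c)[:,:,::-1]
    for n,f in(('yellow',lambda i:cv2.inRange(cv2.cvtColor(i,cv2.COLOR_BGR2HSV),(22,150,90),(35,255,255))),('blue',lambda i:cv2.inRange(cv2.cvtColor(i,cv2.COLOR_BGR2HSV),(100,120,40),(130,255,255)))):
        u,v=proj(c,np.array([.535,-.088,.065])).astype(int);s=slice(v-50,v+50),slice(u-60,u+60)
        for i in(a,b):
            q=cv2.findNonZero(f(i)[s]);print(c,n,len(q),q.mean((0,1)).round(2),cv2.boundingRect(q))
    if c=='scene':
        u,v=300,205
        cv2.imwrite('pics/fin.png',cv2.resize(np.vstack([a[170:250,210:390],b[170:250,210:390]]),None,fx=3.5,fy=3.5,interpolation=cv2.INTER_CUBIC))
for q in('jar_a','nozzle','clamp_ring','wrench','cap_stack'):
    print(q,[(np.round(atz('top',x['pixel'],0)[:2],3),round(x['score'],2)) for x in manip.tip_of('top',q)])
delta([.535,0,.2])
E
```

```text
top yellow 244 [52.93 51.31] (43, 40, 21, 25)
top yellow 237 [52.58 51.63] (43, 40, 21, 25)
top blue 5074 [60.84 51.46] (18, 13, 86, 78)
top blue 5077 [60.86 51.45] (18, 13, 86, 78)
scene yellow 281 [67.19 49.15] (59, 41, 17, 18)
scene yellow 297 [67.13 49.54] (59, 41, 17, 18)
scene blue 2646 [60.53 49.6 ] (26, 26, 70, 47)
scene blue 2642 [60.55 49.62] (26, 26, 70, 47)
jar_a [(array([ 0.673, -0.137]), 0.79), (array([ 0.67, -0.04]), 0.76), (array([ 0.489, -0.255]), 0.65)]
nozzle [(array([0.663, 0.07 ]), 0.68), (array([ 0.534, -0.021]), 0.37)]
clamp_ring []
wrench [(array([ 0.497, -0.256]), 0.66)]
cap_stack [(array([ 0.583, -0.256]), 0.71)]
tcp [0.5363 0.1572 0.2066] yaw -90.78 d [0.004 0.786 0.033] twist None j7 -1.54 f [-0.6  0.3  0.2]
```

View pics/fin.png

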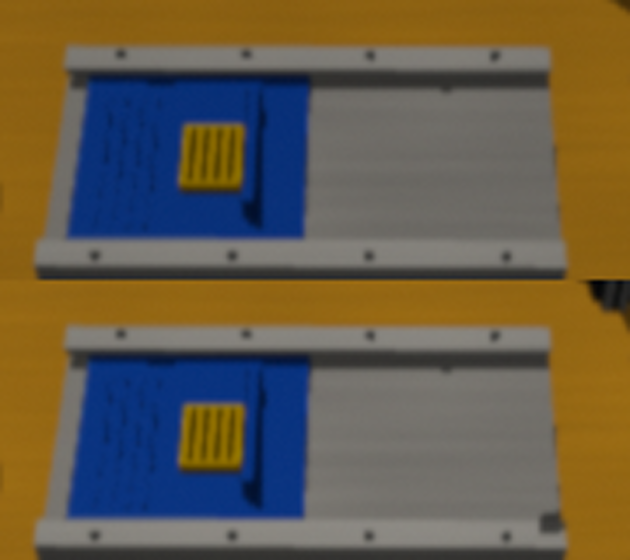

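The before and after crops match: the cover is at its stop (edge at x≈305) and the pad is up at (212,435). Nothing touches the box, so I hand in.

```bash
python3 -c "
from cell import manip
print(manip.hand_in())"
```

```text
the job is handed in; nothing more can be done
None
```

The job is handed in at about 32 s: the red pointer is within about 1° of the green zero mark, the cover is pushed home against its stop, and the catch looks back up in the pictures (lock not tested by pulling); I touched nothing around the box, though the final check did not re-detect the clamp ring or the wrench.

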